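Load the stone tumbler and cover it

TASK

Load the stone tumbler: with the wooden scraper block, sweep the four stone offcuts along its deck into the open mouth, moving them with the block and not with the gripper's fingers. Then slide the round stone cover across the deck, without lifting it off, until it drops into its seat over the mouth and lies fully home and level. Leave the scraper block clear of the cover, and leave everything else on the bench alone.

Things in the scene. Friction and masses are not known exactly. Their poses are not given: they have to be found in the camera images.
- tumbler: fixed green machine 210 (its x) x 490 (its y) mm with a flat steel deck on top, 90 mm above the bench; origin at the centre of its underside. In the deck's middle is the round mouth. The long edges (x = +-102 mm) carry a lip 6 mm thick, 10 mm high; the ends are open. The offcuts lie on the deck's -y half, the cover on its +y half
- seat (a point): centre of the mouth, 84 mm above the bench: a round seat recess 137 mm across, 6 mm deep in the deck, leaves a ledge 10 mm wide, at this height, around the bevelled barrel opening, 107 mm across; the barrel's floor is 6 mm above the bench. Axes as the tumbler's
- cover: loose plain stone disc 130 mm in diameter, 12 mm thick, edges slightly bevelled, about 0.4 kg, no handle; origin at the centre of its underside, z up. It starts flat on the deck on the +y side of the mouth. Seated, its origin is at seat and its top stands 6 mm above the deck
- chip0: stone offcut, an irregular block about 34 x 27 x 22 mm, 45 g, lying on the tumbler's deck (top at 90 mm) on the -y side of the mouth; origin at the centre of its underside
- chip1: stone offcut, an irregular block about 34 x 27 x 22 mm, 45 g, lying on the tumbler's deck (top at 90 mm) on the -y side of the mouth; origin at the centre of its underside
- chip2: stone offcut, an irregular block about 34 x 27 x 22 mm, 45 g, lying on the tumbler's deck (top at 90 mm) on the -y side of the mouth; origin at the centre of its underside
- chip3: stone offcut, an irregular block about 34 x 27 x 22 mm, 45 g, lying on the tumbler's deck (top at 90 mm) on the -y side of the mouth; origin at the centre of its underside
- scraper: loose wooden scraper block, about 160 g, standing on the bench beside one end of the tumbler: a bar 140 mm long (its x), 28 mm thick (its y), 45 mm high, with a narrower grip rib on top 90 mm long, 18 mm thick, from 44 to 78 mm above its underside; origin at the centre of its underside
- scraper_rib (a point): middle of the scraper's grip rib, 61 mm above the scraper's underside; axes as the scraper's
- agate: bystander: banded agate block 105 (x) x 70 (y) x 60 mm without a rib, standing beside the other end of the tumbler; origin at the centre of its underside
- tiles: bystander: low stack of three red stone tiles 60 x 120 x 36 mm in front of the tumbler; origin at the centre of its underside
- mug: bystander: blue mug, 80 mm wide, 90 mm high, behind the tumbler; origin at the centre of its underside
- grit_jar: bystander: grey jar 80 mm wide, 120 mm high, behind the tumbler; origin at the centre of its underside
Things that resemble listed ones, but are neither listed nor needed, are in the scene too. Of the things that look like the cover, the smallest one is meant.

How it is judged:
By the outcome, as a careful person would: the job done as asked, in the order asked, and still so for the second after the job is handed in, with the robot touching nothing.
It also fails if it takes over 69 s, if anything falls off the work surface, if the arm or the gripper's body presses on something with over 40 N, if the wrist force passes 120 N, or if a joint passes its speed limit or range.

ROBOT

A 6-joint arm with a two-finger parallel gripper is mounted at the origin on the work surface. World frame = base frame: x ahead of the robot, y to its left, z up, the work surface at z = 0. Lengths are in m, angles in rad, forces in N, time in s.
With the tool pointing down it reaches from about 0.35 to 0.775 m from the base axis. Payload 5.5 kg.
Tool frame: the origin (TCP) lies midway between the tips of the shut fingers; the grasp point (between the pads) lies 19 mm behind it; x points along the fingers, y is the direction in which the jaws open and shut, and the axes are right-handed (so a half turn about x gives the same grasp; the last joint's range is limited). The gripper opens to 85 mm and grips with 20 to 120 N. Pads are 22 mm wide; open, the fingers measure 114 mm over their backs; the gripper's body (76 mm by 85 mm) begins 54 mm behind the grasp point. The pads swing forward as they close: fully open they stand 13 mm farther back than shut.
Start: joints at [-1.362, 0.313, 0.046, 1.304, 0, 1.431], TCP at [0.197, -0.54, 0.231] pointing down, gripper open.
Joint ranges: [-2.76, 2.76], [-0.86, 1.69], [-1.03, 1.26], [-2.2, 2.34], [-1.47, 1.5], [-3.14, 3.14]. Speed limits (rad/s): [2.57, 2.57, 3.14, 3.14, 3.14, 3.14].

INTERFACE

Orientations are given as a unit quaternion [w, x, y, z].
In Python, from workcell import robot gives the robot as it stands.
- The arm moves only by the tool play_rows, never from a script. Its argument "steps" is a list of rows, each an object of numbers: "dx", "dy", "dz": the shift along the tool's x, y, z in mm; "turn": the turn about the tool's x in degrees. In form: [{"dx": .., "dy": .., "dz": .., "turn": ..}, ...]. A call has 1 to 20 rows; each row is the pose to reach, as a shift and turn from the pose commanded when the call began, along the tool's axes at that moment; what a row does not reach only later rows make up. A row lasts 1/12 s, in which the tool goes at most 41.7 mm and 7.16 degrees, less where a joint would pass 70% of its speed; a pose out of reach is approached as far as the arm can. A call with a gripper value outside its range is refused whole. "claw" is the opening, from 0 (shut) to 1 (fully open), set as the call begins (left out, the last holds). The fingers move at their own pace and stop on an object; "squeeze" is the grip in N (left out, the last holds). Time passes only in rows, so rows that repeat a pose let the fingers close. It gives the time, the measured TCP pose, the force and the opening at its end, in the units of the state.
- robot.get_obs(): the state, without advancing time (a new reading comes with each control period).
- robot.grab_frame(name): name is "side" or "top" or "wrist"; returns (picture, depth): 400x640x3 uint8, red, green, blue; 400x640 float32, m along the optical axis (not along the pixel's ray), 0 where there is no reading.
- robot.camera_model(name): a dict with "intrinsics" (3x3 intrinsics, pixels), "position" and "attitude" of the camera in the world. Camera axes: x right, y down, z forward; pixel columns grow to the right and rows downward; lengths in m; the calibration is good to about 2 mm. The wrist camera is an equidistant fisheye: a pixel r from the principal point sees the ray r / f radians off the axis. A picture is of the moment at which its call begins: read the wrist's pose just before it. camera_model takes no time and is no camera call; for the wrist camera it gives the pose at the moment of the call.
- robot.sign_off(): hands the job in, once; it reports no verdict.
The state is a dict: "t": time; "joint_positions": joint angles; "joint_vel": joint speeds; "joint_efforts": joint torques, N m; "position": TCP position; "eef_rot": TCP orientation; "wrist_force": force on the tool from outside, world axes, zero at the start; "moment": the same for the moment, N m; "gripper_width": finger opening in m.
Only numpy, scipy, OpenCV 4.12 (cv2) and the standard library are available. Lean on these libraries where they do the work, as an engineer would, in place of code of your own. Each camera call takes 0.05 s, during which the arm holds its last target. There are 200 camera calls.

## Working session

There is one attempt and no reset: what is moved stays moved. The work goes in short steps, Python scripts to look and compute and a tool call to move; the robot and the scene stay as the last step left them, time stands still between calls to the robot, and variables do not carry over. Pictures are saved under pics/ and viewed, about 8 in all and at most 12, crops included, and the job is handed in when it is done.

Besides the shell and the picture viewer there is one more tool, called after "Emit:" as name(argument=value, ...), one argument or row to a line, values as JSON. play_rows: Moves the arm, as the interface text tells. Its arguments: {"type":"object","properties":{"steps":{"type":"array","items":{"type":"object","properties":{"dx":{"type":"number"},"dy":{"type":"number"},"dz":{"type":"number"},"turn":{"type":"number"}}}},"claw":{"type":"number"},"squeeze":{"type":"number"}},"required":["steps"]}

```bash
mkdir -p pics; cat > h.py <<'E'
import numpy as np, cv2
from workcell import robot
from scipy.spatial.transform import Rotation as R
def rot(a):
    a=np.array(a,float)
    return a if a.shape==(3,3) else R.from_quat(a[[1,2,3,0]]).as_matrix()
def cloud(name,save=None):
    m=robot.camera_model(name); p,d=robot.grab_frame(name)
    K=np.array(m["intrinsics"]); v,u=np.mgrid[:400,:640]
    x=(u-K[0,2])/K[0,0]; y=(v-K[1,2])/K[1,1]
    if name=="wrist":
        r=np.hypot(x,y); s=np.where(r>1e-6,np.tan(np.minimum(r,1.5))/np.maximum(r,1e-6),1); x=x*s;y=y*s
    P=np.stack([x*d,y*d,d],-1)@rot(m["attitude"]).T+np.array(m["position"])
    P[d<=0]=np.nan
    if save: cv2.imwrite(save,p[:,:,::-1])
    return p,P
E
python3 - <<'E'
from h import *
for n in("top","side"):
    p,P=cloud(n,f"pics/{n}0.png"); np.savez(f"{n}0.npz",p=p,P=P)
    print(robot.camera_model(n))
o=robot.get_obs(); print(o)
a=cv2.imread("pics/top0.png")
E
```

```text
{'intrinsics': array([[471.50315067,   0.        , 317.78638264],
       [  0.        , 471.50315067, 207.48249005],
       [  0.        ,   0.        ,   1.        ]]), 'position': array([0.37820231, 0.00229896, 1.46685604]), 'attitude': array([ 0.05685704, -0.7026835 ,  0.7073056 , -0.05217239])}
{'intrinsics': array([[363.38531916,   0.        , 322.12175668],
       [  0.        , 363.38531916, 206.57933289],
       [  0.        ,   0.        ,   1.        ]]), 'position': array([ 0.31796021, -0.54263049,  0.66376419]), 'attitude': array([-0.39042439,  0.8914038 , -0.20994572,  0.09429133])}
{'t': 0.1, 'joint_positions': array([-1.36162355e+00,  3.13935276e-01,  4.50826936e-02,  1.30361968e+00,
       -1.68363834e-05,  1.43120792e+00]), 'joint_vel': array([-0.00028593, -0.00197955,  0.00535496,  0.00017042,  0.00058268,
       -0.00030194]), 'joint_efforts': array([ 2.56462881e-03, -4.81724167e+01,  2.99244297e+01,  1.26828934e-02,
       -1.08741776e-04, -1.13511334e-06]), 'position': array([ 0.19639098, -0.53992239,  0.23048833]), 'eef_rot': array([-0.12208972, -0.69635613, -0.12327365,  0.69640925]), 'wrist_force': array([-0.00412993, -0.83609248,  0.70713367]), 'moment': array([ 0.04182737,  0.054079  , -0.0043576 ]), 'gripper_width': 0.085652882118027}
```

View pics/top0.png

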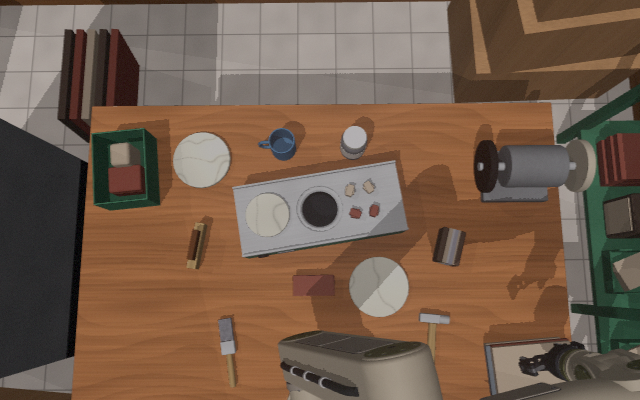

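View pics/side0.png

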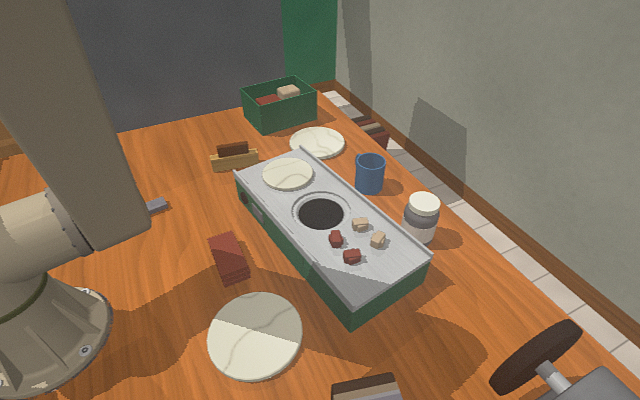

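The top view shows the tumbler centred near (320,209), with the mouth there, the cover at (267,214) and the chips at (350,190), (369,186), (355,212) and (374,210). The ribbed scraper is at (196,245) and the agate at (449,246). The side view agrees.

```bash
python3 - <<'E'
from h import *
f=np.load("top0.npz");p,P=f["p"],f["P"]
v,u=np.mgrid[:400,:640]
def rect(m,name,zl,zh,box):
    a,b,c,d=box
    k=(P[...,2]>zl)&(P[...,2]<zh)&(u>=a)&(u<=b)&(v>=c)&(v<=d)
    q=P[k]; r=cv2.minAreaRect((q[:,:2]*1000).astype(np.float32))
    print(name,k.sum(),"z",np.round(np.nanmedian(q[:,2]),4),"mean",np.round(q[:,:2].mean(0),4),"rect",np.round(r[0],1),np.round(r[1],1),round(r[2],1)); return q
rect(0,"table",-.02,.02,(200,300,290,310))
rect(0,"tumbler",.075,.12,(225,415,155,265))
rect(0,"lip",.0955,.12,(225,415,155,265))
rect(0,"cover",.0975,.108,(245,290,193,238))
for i,b in enumerate([(340,359,178,198),(360,380,178,196),(345,363,204,222),(364,384,202,220)]): rect(0,f"chip{i}",.1,.125,b)
rect(0,"scr",.03,.1,(180,212,215,275)); rect(0,"rib",.066,.1,(180,212,215,275))
rect(0,"body",.03,.055,(180,212,215,275))
rect(0,"agate",.04,.1,(430,470,220,270)); rect(0,"tiles",.02,.1,(285,340,265,300))
rect(0,"mug",.04,.12,(255,300,125,160)); rect(0,"jar",.04,.14,(335,372,122,160))
# mouth edge: low points
k=(P[...,2]<.07)&(u>295)&(u<345)&(v>185)&(v<232); q=P[k]; print("mouth pix",k.sum(),u[k].mean(),v[k].mean(), np.nanmedian(q[:,2]))
# dark circle projected on z=.09
g=cv2.cvtColor(p,cv2.COLOR_RGB2GRAY); d=((g<60)&(u>295)&(u<345)&(v>185)&(v<232)).astype(np.uint8)
c=max(cv2.findContours(d,0,2)[0],key=cv2.contourArea); e=cv2.fitEllipse(c);print(e)
m=robot.camera_model("top");K=m["intrinsics"];A=rot(m["attitude"])
ray=A@[(e[0][0]-K[0,2])/K[0,0],(e[0][1]-K[1,2])/K[1,1],1]; print(m["position"]+ray*(.084-m["position"][2])/ray[2])
m=robot.camera_model("wrist");print(m,robot.get_obs()["position"])
E
```

```text
table 2066 z -0.0003 mean [0.3211 0.2237] rect [321.5 221.5] [309.1  60.7] 89.6
tumbler 10807 z 0.0909 mean [0.5897 0.0078] rect [590.9   6.7] [211.2 491.2] 9.1
lip 2804 z 0.1015 mean [0.5836 0.0674] rect [590.7   7.9] [210.9 488.2] 9.1
cover 1379 z 0.102 mean [0.5709 0.1601] rect [571.3 161. ] [127.8 126.6] 0.5
chip0 96 z 0.1107 mean [ 0.6406 -0.0812] rect [640.9 -81.3] [23.8 34.3] 88.6
chip1 96 z 0.1107 mean [ 0.6494 -0.1367] rect [ 650.4 -136.7] [35. 25.] 44.5
chip2 98 z 0.1115 mean [ 0.5728 -0.0964] rect [572.5 -96.7] [33.6 27. ] 74.4
chip3 100 z 0.1105 mean [ 0.5799 -0.1507] rect [ 580.7 -151.3] [27.3 34.5] 83.7
scr 516 z 0.0495 mean [0.4865 0.38  ] rect [487.6 383.5] [ 30.1 139.2] 80.5
rib 206 z 0.0772 mean [0.487  0.3827] rect [488.  383.3] [19.6 90. ] 81.7
body 279 z 0.0439 mean [0.486  0.3786] rect [487.6 383.5] [ 30.1 139.2] 80.5
agate 877 z 0.0599 mean [ 0.4783 -0.3813] rect [ 479.4 -383.3] [ 72.1 106.4] 74.6
tiles 848 z 0.0357 mean [0.3659 0.0274] rect [366.1  26.9] [120.6  59.4] 89.7
mug 369 z 0.0748 mean [0.7992 0.1281] rect [792.3 131.8] [ 80.4 103.6] 32.5
jar 667 z 0.1175 mean [ 0.7891 -0.0961] rect [795.9 -97. ] [78.4 74.4] 48.2
mouth pix 980 319.06326530612245 208.75408163265305 0.006167359291979424
((319.3009033203125, 208.64434814453125), (33.54553985595703, 34.091064453125), 177.7904052734375)
[0.58986118 0.00636529 0.084     ]
{'intrinsics': array([[309.70691629,   0.        , 319.47683172],
       [  0.        , 309.70691629, 196.81377495],
       [  0.        ,   0.        ,   1.        ]]), 'position': array([ 0.26135148, -0.51634927,  0.37348763]), 'attitude': array([ 0.11273445,  0.81176438, -0.56742209, -0.07976026])} [ 0.19639098 -0.53992239  0.23048833]
```

```bash
cat >> h.py <<'E'
C=np.array([.5905,.007]); TH=np.radians(9.1)
def loc(x,y): return C+[np.cos(TH)*x-np.sin(TH)*y, np.sin(TH)*x+np.cos(TH)*y]
def toloc(p): d=np.array(p)[:2]-C; return np.array([np.cos(TH)*d[0]+np.sin(TH)*d[1],-np.sin(TH)*d[0]+np.cos(TH)*d[1]])
def state():
    o=robot.get_obs(); M=rot(o["eef_rot"]); a=np.degrees(np.arctan2(M[1,1],M[0,1]))
    print("t",round(o["t"],2),"pos",np.round(o["position"],4),"jaw",round(a,2),"loc",np.round(toloc(o["position"])*1e3,1),"F",np.round(o["wrist_force"],1),"w",round(o["gripper_width"],4),"j",np.round(o["joint_positions"],2)); return o,M,a
def go(*targets):
    "targets (x,y,z,jaw deg): shifts in mm / deg from current pose"
    o,M,a=state()
    for t in targets:
        d=M.T@(np.array(t[:3])-o["position"])*1e3; j=t[3]-a
        j=(j+90)%180-90
        print("target",np.round(t,4),"d",np.round(d,1),"turn",round(-j*np.sign(-M[2,0]),1),"rows",round(np.linalg.norm(d)/41.7,1))
E
python3 - <<'E'
from h import *
o,M,a=state(); print(np.round(M,3))
go((.5,-.3,.3,0),(.5,-.05,.3,40),(.488,.3835,.2,81))
E
```

```text
t 0.1 pos [ 0.1964 -0.5399  0.2305] jaw -70.02 loc [-475.6 -477.7] F [-0.  -0.8  0.7] w 0.0857 j [-1.36  0.31  0.05  1.3  -0.    1.43]
[[-0.     0.342 -0.94 ]
 [ 0.002 -0.94  -0.342]
 [-1.    -0.002 -0.   ]]
t 0.1 pos [ 0.1964 -0.5399  0.2305] jaw -70.02 loc [-475.6 -477.7] F [-0.  -0.8  0.7] w 0.0857 j [-1.36  0.31  0.05  1.3  -0.    1.43]
target [ 0.5 -0.3  0.3  0. ] d [ -69.2 -121.8 -367.3] turn -70.0 rows 9.4
target [ 0.5  -0.05  0.3  40.  ] d [ -68.8 -356.8 -452.8] turn 70.0 rows 13.9
target [ 0.488   0.3835  0.2    81.    ] d [  31.9 -768.1 -589.6] turn 29.0 rows 23.2
```

Emit:
play_rows(
  steps=[
    {"dx": -69, "dy": -122, "dz": -367, "turn": -65},
    {"dx": -69, "dy": -122, "dz": -367, "turn": -65},
    {"dx": -69, "dy": -122, "dz": -367, "turn": -65},
    {"dx": -69, "dy": -122, "dz": -367, "turn": -65},
    {"dx": -69, "dy": -122, "dz": -367, "turn": -65},
    {"dx": -69, "dy": -122, "dz": -367, "turn": -65},
    {"dx": -69, "dy": -122, "dz": -367, "turn": -65},
    {"dx": -69, "dy": -122, "dz": -367, "turn": -65},
    {"dx": -69, "dy": -122, "dz": -367, "turn": -65},
    {"dx": -69, "dy": -357, "dz": -453, "turn": -107},
    {"dx": -69, "dy": -357, "dz": -453, "turn": -107},
    {"dx": -69, "dy": -357, "dz": -453, "turn": -107},
    {"dx": -69, "dy": -357, "dz": -453, "turn": -107},
    {"dx": -69, "dy": -357, "dz": -453, "turn": -107},
    {"dx": -69, "dy": -357, "dz": -453, "turn": -107},
    {"dx": -20, "dy": -768, "dz": -590, "turn": -151},
    {"dx": -20, "dy": -768, "dz": -590, "turn": -151},
    {"dx": -20, "dy": -768, "dz": -590, "turn": -151},
    {"dx": -20, "dy": -768, "dz": -590, "turn": -151},
    {"dx": -20, "dy": -768, "dz": -590, "turn": -151},
  ],
  claw=1,
)

```text
t: 1.77
position: [0.4937, 0.1474, 0.2769]
eef_rot: [0.699, 0.104, 0.7, -0.104]
wrist_force: [0.4, -0.9, -0.1]
gripper_width: 0.0856
```

```bash
python3 - <<'E'
from h import *
go((.488,.3835,.2,81),(.488,.3835,.049,81))
E
```

```text
t 1.77 pos [0.4937 0.1474 0.2769] jaw 73.14 loc [-73.4 153.9] F [ 0.4 -0.9 -0.1] w 0.0856 j [ 0.13  0.19 -0.01  1.38 -0.    0.43]
target [ 0.488   0.3835  0.2    81.    ] d [ 76.9 224.4 -73.9] turn -7.9 rows 6.0
target [4.880e-01 3.835e-01 4.900e-02 8.100e+01] d [227.9 224.4 -73.9] turn -7.9 rows 7.9
```

Emit:
play_rows(
  steps=[
    {"dx": 77, "dy": 224, "dz": -74, "turn": -8},
    {"dx": 77, "dy": 224, "dz": -74, "turn": -8},
    {"dx": 77, "dy": 224, "dz": -74, "turn": -8},
    {"dx": 77, "dy": 224, "dz": -74, "turn": -8},
    {"dx": 77, "dy": 224, "dz": -74, "turn": -8},
    {"dx": 77, "dy": 224, "dz": -74, "turn": -8},
    {"dx": 77, "dy": 224, "dz": -74, "turn": -8},
    {"dx": 77, "dy": 224, "dz": -74, "turn": -8},
    {"dx": 77, "dy": 224, "dz": -74, "turn": -8},
  ],
)

```text
t: 2.52
position: [0.4895, 0.3811, 0.1997]
eef_rot: [0.704, 0.056, 0.705, -0.057]
wrist_force: [0.9, 0.1, 0.6]
gripper_width: 0.0851
```

```bash
python3 - <<'E'
from h import *
go((.488,.3835,.049,81))
p,P=cloud("wrist","pics/w1.png")
for n,l,h in(("rib",.07,.085),("body",.038,.055)):
    k=(P[...,2]>l)&(P[...,2]<h)&(abs(P[...,0]-.488)<.1)&(abs(P[...,1]-.3835)<.06)
    q=P[k]; r=cv2.minAreaRect((q[:,:2]*1000).astype(np.float32)); print(n,k.sum(),np.median(q[:,2]),r)
E
```

```text
t 2.52 pos [0.4895 0.3811 0.1997] jaw 80.84 loc [-40.5 385.4] F [0.9 0.1 0.6] w 0.0851 j [ 0.53  0.41  0.11  1.27 -0.    0.69]
target [4.880e-01 3.835e-01 4.900e-02 8.100e+01] d [150.7   2.3  -1.7] turn -0.2 rows 3.6
rib 1984 0.07817106254848871 ((486.8865966796875, 382.9709167480469), (18.146093368530273, 89.20965576171875), 80.5100326538086)
body 1820 0.0452940818071802 ((487.9730224609375, 383.0992431640625), (28.168323516845703, 139.90737915039062), 80.80536651611328)
```

View pics/w1.png

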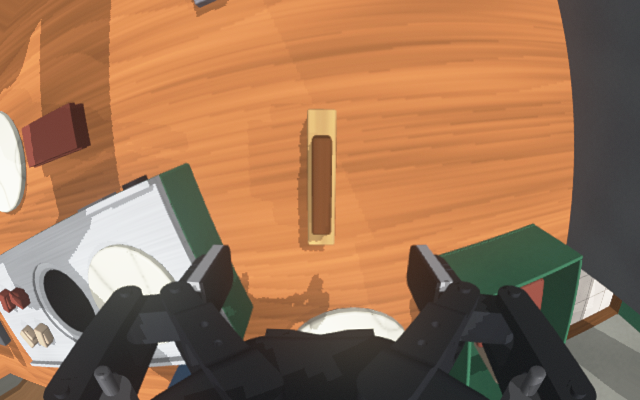

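The scraper's rib, (310–335, 110–245), lies squarely between the fingers, and both cameras agree within 1 mm. I'll descend and grip it.

Emit:
play_rows(
  steps=[
    {"dx": 40, "dy": 2, "dz": -2},
    {"dx": 75, "dy": 2, "dz": -2},
    {"dx": 110, "dy": 2, "dz": -2},
    {"dx": 130, "dy": 2, "dz": -2},
    {"dx": 140, "dy": 2, "dz": -2},
    {"dx": 147, "dy": 2, "dz": -2},
    {"dx": 150, "dy": 2, "dz": -2},
    {"dx": 150, "dy": 2, "dz": -2},
    {"dx": 150, "dy": 2, "dz": -2},
  ],
)

```text
validation failed for argument at $.st...
```

Emit:
play_rows(
  steps=[
    {"dx": 0},
    {"dx": 0},
    {"dx": 0},
    {"dx": 0},
    {"dx": 0},
    {"dx": 0},
    {"dx": 0},
    {"dx": 0},
    {"dx": 0},
    {"dx": 0},
    {"dx": 0},
    {"dx": 0},
  ],
  claw=0,
  squeeze=80,
)

```text
validation failed for argument at $.st...
```

Emit:
play_rows(
  steps=[
    {"dx": -20},
    {"dx": -50},
    {"dx": -90},
    {"dx": -130},
    {"dx": -160},
    {"dx": -160},
    {"dx": -160},
  ],
)

```text
validation failed for argument at $.st...
```

```bash
python3 - <<'E'
from h import *
go((*loc(0,0),.21,99.1),(*loc(0,-.216),.21,99.1),(*loc(0,-.216),.142,99.1))
E
```

```text
t 2.57 pos [0.49   0.3806 0.2004] jaw 80.77 loc [-40.1 384.8] F [-0.1  0.4 -0. ] w 0.0855 j [ 0.53  0.41  0.11  1.27 -0.    0.69]
target [5.905e-01 7.000e-03 2.100e-01 9.910e+01] d [  -9.4 -352.6  159.1] turn -18.3 rows 9.3
target [ 0.6247 -0.2063  0.21   99.1   ] d [  -9.2 -557.6  227.1] turn -18.3 rows 14.4
target [ 0.6247 -0.2063  0.142  99.1   ] d [  58.8 -557.6  227.1] turn -18.3 rows 14.5
```

Emit:
play_rows(
  steps=[
    {"dx": 40, "dy": 2, "dz": -2, "turn": 0},
    {"dx": 75, "dy": 2, "dz": -2, "turn": 0},
    {"dx": 110, "dy": 2, "dz": -2, "turn": 0},
    {"dx": 130, "dy": 2, "dz": -2, "turn": 0},
    {"dx": 140, "dy": 2, "dz": -2, "turn": 0},
    {"dx": 147, "dy": 2, "dz": -2, "turn": 0},
    {"dx": 150, "dy": 2, "dz": -2, "turn": 0},
    {"dx": 150, "dy": 2, "dz": -2, "turn": 0},
    {"dx": 150, "dy": 2, "dz": -2, "turn": 0},
  ],
)

```text
t: 3.32
position: [0.4896, 0.3839, 0.0521]
eef_rot: [0.706, 0.057, 0.704, -0.056]
wrist_force: [0.7, 0.1, 0.6]
gripper_width: 0.0853
```

Emit:
play_rows(
  steps=[
    {"dx": 0, "dy": 0, "dz": 0, "turn": 0},
    {"dx": 0, "dy": 0, "dz": 0, "turn": 0},
    {"dx": 0, "dy": 0, "dz": 0, "turn": 0},
    {"dx": 0, "dy": 0, "dz": 0, "turn": 0},
    {"dx": 0, "dy": 0, "dz": 0, "turn": 0},
    {"dx": 0, "dy": 0, "dz": 0, "turn": 0},
    {"dx": 0, "dy": 0, "dz": 0, "turn": 0},
    {"dx": 0, "dy": 0, "dz": 0, "turn": 0},
    {"dx": 0, "dy": 0, "dz": 0, "turn": 0},
    {"dx": 0, "dy": 0, "dz": 0, "turn": 0},
  ],
  claw=0,
  squeeze=80,
)

```text
t: 4.15
position: [0.4885, 0.3837, 0.0506]
eef_rot: [0.705, 0.057, 0.705, -0.057]
wrist_force: [-0.4, -0.7, 2.5]
gripper_width: 0.017
```

Emit:
play_rows(
  steps=[
    {"dx": -20, "dy": 0, "dz": 0, "turn": 0},
    {"dx": -50, "dy": 0, "dz": 0, "turn": 0},
    {"dx": -90, "dy": 0, "dz": 0, "turn": 0},
    {"dx": -130, "dy": 0, "dz": 0, "turn": 0},
    {"dx": -165, "dy": 0, "dz": 0, "turn": 0},
    {"dx": -165, "dy": 0, "dz": 0, "turn": 0},
    {"dx": -165, "dy": 0, "dz": 0, "turn": 0},
  ],
)

```text
t: 4.73
position: [0.4895, 0.3842, 0.2175]
eef_rot: [0.706, 0.058, 0.703, -0.056]
wrist_force: [-0.2, -1.1, -1.9]
gripper_width: 0.0163
```

```bash
python3 - <<'E'
from h import *
go((*loc(0,0),.215,99.1),(*loc(0,-.216),.215,99.1))
E
```

```text
t 4.73 pos [0.4895 0.3842 0.2175] jaw 80.8 loc [-40.  388.5] F [-0.2 -1.1 -1.9] w 0.0163 j [ 0.54  0.41  0.15  1.31 -0.    0.7 ]
target [5.905e-01 7.000e-03 2.150e-01 9.910e+01] d [   2.1 -356.2  160. ] turn -18.3 rows 9.4
target [ 0.6247 -0.2063  0.215  99.1   ] d [   1.8 -561.3  227.8] turn -18.3 rows 14.5
```

Emit:
play_rows(
  steps=[
    {"dx": 0, "dy": -15, "dz": 7, "turn": -1},
    {"dx": 0, "dy": -45, "dz": 20, "turn": -3},
    {"dx": 0, "dy": -80, "dz": 36, "turn": -5},
    {"dx": 0, "dy": -118, "dz": 52, "turn": -7},
    {"dx": 0, "dy": -155, "dz": 69, "turn": -9},
    {"dx": 0, "dy": -192, "dz": 86, "turn": -11},
    {"dx": 0, "dy": -230, "dz": 103, "turn": -13},
    {"dx": 0, "dy": -268, "dz": 120, "turn": -14},
    {"dx": 0, "dy": -305, "dz": 136, "turn": -16},
    {"dx": 0, "dy": -343, "dz": 152, "turn": -17},
    {"dx": 0, "dy": -380, "dz": 166, "turn": -18},
    {"dx": 0, "dy": -418, "dz": 180, "turn": -18},
    {"dx": 0, "dy": -455, "dz": 192, "turn": -18},
    {"dx": 0, "dy": -490, "dz": 204, "turn": -18},
    {"dx": 0, "dy": -520, "dz": 214, "turn": -18},
    {"dx": 0, "dy": -545, "dz": 222, "turn": -18},
    {"dx": 0, "dy": -561, "dz": 228, "turn": -18},
    {"dx": 0, "dy": -561, "dz": 228, "turn": -18},
    {"dx": 0, "dy": -561, "dz": 228, "turn": -18},
    {"dx": 0, "dy": -561, "dz": 228, "turn": -18},
  ],
)

```text
t: 6.4
position: [0.6226, -0.2058, 0.2133]
eef_rot: [0.704, -0.053, 0.706, 0.055]
wrist_force: [-0.6, 1.0, -2.1]
gripper_width: 0.0166
```

```bash
python3 - <<'E'
from h import *
go((*loc(0,-.216),.155,99.1),(*loc(0,-.216),.1425,99.1))
p,P=cloud("wrist","pics/w2.png")
o=robot.get_obs()
d=P-np.array([*o["position"][:2],0]); 
for n,l,h in(("rib+body",.13,.26),):
    k=(P[...,2]>l)&(P[...,2]<.23)&(abs(d[...,0])<.1)&(abs(d[...,1])<.05); q=P[k]; print(np.nanmin(q[:,2]),k.sum())
g=P.reshape(-1,3)
for z in np.arange(.13,.25,.01): print(round(z,2),((g[:,2]>z)&(g[:,2]<z+.01)).sum())
E
```

```text
t 6.4 pos [ 0.6226 -0.2058  0.2133] jaw 98.79 loc [  -1.9 -215.2] F [-0.6  1.  -2.1] w 0.0166 j [-0.44  0.48  0.26  1.35  0.   -0.6 ]
target [ 0.6247 -0.2063  0.155  99.1   ] d [58.3 -0.9  2.1] turn -0.3 rows 1.4
target [ 0.6247 -0.2063  0.1425 99.1   ] d [70.8 -1.   2.2] turn -0.3 rows 1.7
0.20489859010542077 4799
0.13 778
0.14 937
0.15 1111
0.16 1204
0.17 1126
0.18 1100
0.19 1086
0.2 5055
0.21 963
0.22 936
0.23 1460
0.24 6396
```

View pics/w2.png

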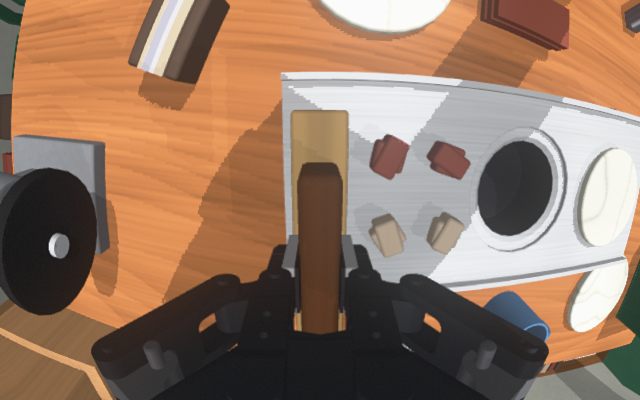

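The wrist view shows the block over the deck's open -y end, parallel to it. All four chips, at (390,157), (449,160), (387,235) and (446,232), lie between it and the mouth at (515,188). I'll lower it to the deck.

Emit:
play_rows(
  steps=[
    {"dx": 20, "dy": -1, "dz": 2, "turn": 0},
    {"dx": 40, "dy": -1, "dz": 2, "turn": 0},
    {"dx": 55, "dy": -1, "dz": 2, "turn": 0},
    {"dx": 63, "dy": -1, "dz": 2, "turn": 0},
    {"dx": 67, "dy": -1, "dz": 2, "turn": 0},
    {"dx": 69, "dy": -1, "dz": 2, "turn": 0},
    {"dx": 70, "dy": -1, "dz": 2, "turn": 0},
    {"dx": 70, "dy": -1, "dz": 2, "turn": 0},
    {"dx": 70, "dy": -1, "dz": 2, "turn": 0},
  ],
)

```text
t: 7.2
position: [0.6264, -0.2076, 0.1465]
eef_rot: [0.706, -0.055, 0.704, 0.054]
wrist_force: [0.2, 1.2, -1.3]
gripper_width: 0.0167
```

```bash
python3 - <<'E'
from h import *
go((*loc(0,-.1),.142,99.1),(*loc(0,.02),.142,99.1))
E
```

```text
t 7.2 pos [ 0.6264 -0.2076  0.1465] jaw 98.8 loc [   1.5 -217.6] F [ 0.2  1.2 -1.3] w 0.0167 j [-0.44  0.51  0.13  1.19 -0.   -0.6 ]
target [ 6.063e-01 -9.170e-02  1.420e-01  9.910e+01] d [  4.4 117.6  -2.1] turn -0.3 rows 2.8
target [5.873e-01 2.670e-02 1.420e-01 9.910e+01] d [  4.2 237.6  -2.7] turn -0.3 rows 5.7
```

Emit:
play_rows(
  steps=[
    {"dx": 1, "dy": 0, "dz": 0, "turn": 0},
    {"dx": 2, "dy": 0, "dz": 0, "turn": 0},
    {"dx": 3, "dy": 0, "dz": 0, "turn": 0},
    {"dx": 3, "dy": 0, "dz": 0, "turn": 0},
    {"dx": 3, "dy": 0, "dz": 0, "turn": 0},
  ],
)

```text
t: 7.62
position: [0.6257, -0.2074, 0.1423]
eef_rot: [0.705, -0.054, 0.705, 0.054]
wrist_force: [-0.7, -0.0, -1.7]
gripper_width: 0.0167
```

```bash
python3 - <<'E'
from h import *
go((*loc(0,-.1),.142,99.1),(*loc(0,.02),.142,99.1))
for i in range(2):
  p,P=cloud("side","pics/s2.png"); state()
for i,n in enumerate(("top",)):
  p,P=cloud("top"); c=loc(0,-.216); d=np.array([toloc(x) for x in P.reshape(-1,3)])
  z=P[...,2].ravel(); k=(abs(d[:,0])<.08)&(abs(d[:,1]+.216)<.03)&(z>.12)&(z<.15); print(k.sum(),np.median(z[k]))
  if k.sum(): print(cv2.minAreaRect((d[k]*1e3).astype(np.float32)))
E
```

```text
t 7.62 pos [ 0.6257 -0.2074  0.1423] jaw 98.79 loc [   0.9 -217.3] F [-0.7 -0.  -1.7] w 0.0167 j [-0.44  0.51  0.13  1.19 -0.   -0.6 ]
target [ 6.063e-01 -9.170e-02  1.420e-01  9.910e+01] d [  0.3 117.3  -1.5] turn -0.3 rows 2.8
target [5.873e-01 2.670e-02 1.420e-01 9.910e+01] d [  0.3 237.3  -2.1] turn -0.3 rows 5.7
t 7.67 pos [ 0.6257 -0.2074  0.1424] jaw 98.79 loc [   0.9 -217.3] F [-0.9  0.2 -2. ] w 0.0168 j [-0.44  0.51  0.13  1.19 -0.   -0.6 ]
t 7.72 pos [ 0.6258 -0.2074  0.1424] jaw 98.79 loc [   0.9 -217.3] F [-0.5  0.7 -2.1] w 0.0166 j [-0.44  0.51  0.13  1.19 -0.   -0.6 ]
51 0.13628192480553047
((56.03471374511719, -204.93331909179688), (16.23497200012207, 37.889122009277344), 58.53528594970703)
```

Emit:
play_rows(
  steps=[
    {"dx": 0, "dy": 8, "dz": 0, "turn": 0},
    {"dx": 0, "dy": 17, "dz": 0, "turn": 0},
    {"dx": 0, "dy": 26, "dz": 0, "turn": 0},
    {"dx": 0, "dy": 35, "dz": 0, "turn": 0},
    {"dx": 0, "dy": 44, "dz": 0, "turn": 0},
    {"dx": 0, "dy": 53, "dz": 0, "turn": 0},
    {"dx": 0, "dy": 62, "dz": 0, "turn": -0.3},
    {"dx": 0, "dy": 71, "dz": -1, "turn": -0.3},
    {"dx": 0, "dy": 80, "dz": -1, "turn": -0.3},
    {"dx": 0, "dy": 89, "dz": -1, "turn": -0.3},
    {"dx": 0, "dy": 98, "dz": -1, "turn": -0.3},
    {"dx": 0, "dy": 107, "dz": -1, "turn": -0.3},
    {"dx": 0, "dy": 116, "dz": -1, "turn": -0.3},
    {"dx": 0, "dy": 125, "dz": -1, "turn": -0.3},
    {"dx": 0, "dy": 134, "dz": -1, "turn": -0.3},
    {"dx": 0, "dy": 143, "dz": -1, "turn": -0.3},
    {"dx": 0, "dy": 152, "dz": -1, "turn": -0.3},
    {"dx": 0, "dy": 161, "dz": -2, "turn": -0.3},
    {"dx": 0, "dy": 170, "dz": -2, "turn": -0.3},
    {"dx": 0, "dy": 177, "dz": -2, "turn": -0.3},
  ],
)

```text
t: 9.43
position: [0.5964, -0.0316, 0.1423]
eef_rot: [0.705, -0.056, 0.705, 0.056]
wrist_force: [0.3, -0.4, -1.5]
gripper_width: 0.0172
```

```bash
python3 - <<'E'
from h import *
go((*loc(0,.02),.142,99.1))
p,P=cloud("side"); cv2.imwrite("pics/s3.png",cv2.resize(p[120:360,180:500,::-1],(800,600)))
E
```

```text
t 9.43 pos [ 0.5964 -0.0316  0.1423] jaw 99.12 loc [ -0.3 -39. ] F [ 0.3 -0.4 -1.5] w 0.0172 j [-0.19  0.39 -0.06  1.12  0.   -0.35]
target [5.873e-01 2.670e-02 1.420e-01 9.910e+01] d [ 0.4 59.   0.3] turn 0.0 rows 1.4
```

View pics/s3.png

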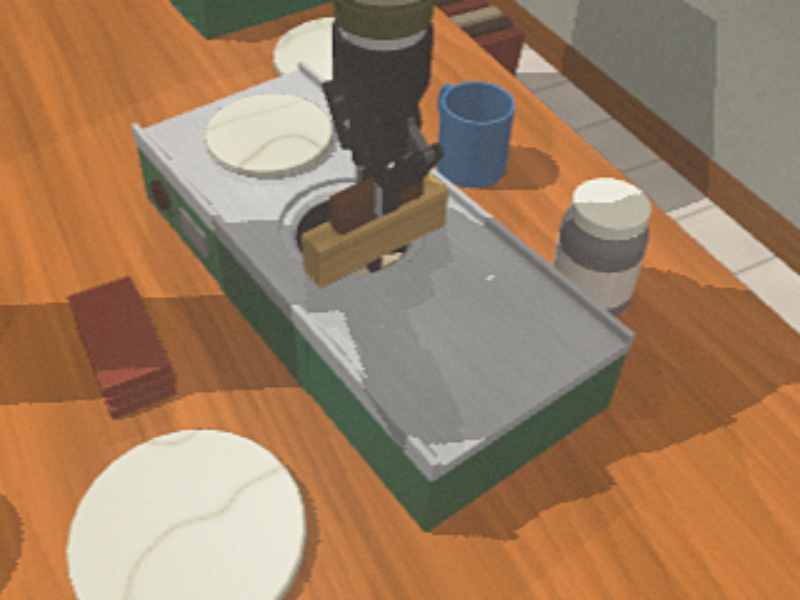

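The deck behind the block is clear, and one tan chip shows inside the mouth at (390,258). I'll sweep on to about +25 mm to carry any remaining chips in.

Emit:
play_rows(
  steps=[
    {"dx": 0, "dy": 8, "dz": 0, "turn": 0},
    {"dx": 0, "dy": 16, "dz": 0, "turn": 0},
    {"dx": 0, "dy": 24, "dz": 0, "turn": 0},
    {"dx": 0, "dy": 32, "dz": 0, "turn": 0},
    {"dx": 0, "dy": 40, "dz": 0, "turn": 0},
    {"dx": 0, "dy": 48, "dz": 0, "turn": 0},
    {"dx": 0, "dy": 56, "dz": 0, "turn": 0},
    {"dx": 0, "dy": 62, "dz": 0, "turn": 0},
    {"dx": 0, "dy": 62, "dz": 0, "turn": 0},
    {"dx": -15, "dy": 62, "dz": 0, "turn": 0},
    {"dx": -50, "dy": 62, "dz": 0, "turn": 0},
    {"dx": -75, "dy": 62, "dz": 0, "turn": 0},
    {"dx": -75, "dy": 62, "dz": 0, "turn": 0},
  ],
)

```text
t: 10.57
position: [0.5899, 0.0281, 0.2233]
eef_rot: [0.708, -0.057, 0.702, 0.055]
wrist_force: [0.7, 0.0, -0.3]
gripper_width: 0.0168
```

```bash
python3 - <<'E'
from h import *
go((*loc(0,-.2),.215,99.1),(.488,.3835,.215,81))
E
```

```text
t 10.57 pos [0.5899 0.0281 0.2233] jaw 99.09 loc [ 2.7 20.9] F [ 0.7  0.  -0.3] w 0.0168 j [-0.09  0.34  0.06  1.28 -0.   -0.25]
target [ 0.6221 -0.1905  0.215  99.1   ] d [   8.9 -220.9   -2.7] turn -0.0 rows 5.3
target [ 0.488   0.3835  0.215  81.    ] d [  7.  367.1 -44.5] turn 18.1 rows 8.9
```

Emit:
play_rows(
  steps=[
    {"dx": 0, "dy": 15, "dz": -2, "turn": 1},
    {"dx": 0, "dy": 45, "dz": -5, "turn": 3},
    {"dx": 0, "dy": 80, "dz": -9, "turn": 5},
    {"dx": 2, "dy": 118, "dz": -14, "turn": 7},
    {"dx": 4, "dy": 156, "dz": -18, "turn": 9},
    {"dx": 4, "dy": 194, "dz": -23, "turn": 11},
    {"dx": 4, "dy": 232, "dz": -28, "turn": 13},
    {"dx": 4, "dy": 270, "dz": -33, "turn": 15},
    {"dx": 5, "dy": 305, "dz": -38, "turn": 17},
    {"dx": 6, "dy": 335, "dz": -41, "turn": 18},
    {"dx": 7, "dy": 355, "dz": -43, "turn": 18},
    {"dx": 7, "dy": 367, "dz": -44, "turn": 18},
    {"dx": 7, "dy": 367, "dz": -44, "turn": 18},
    {"dx": 7, "dy": 367, "dz": -44, "turn": 18},
  ],
)

```text
t: 11.73
position: [0.4855, 0.3837, 0.2098]
eef_rot: [0.705, 0.054, 0.705, -0.055]
wrist_force: [0.0, 0.7, -1.5]
gripper_width: 0.0165
```

```bash
python3 - <<'E'
from h import *
go((.488,.3835,.0525,81))
p,P=cloud("top"); a=cv2.resize(p[140:280,210:430,::-1],(800,509),interpolation=cv2.INTER_CUBIC); cv2.imwrite("pics/t4.png",a)
L=toloc(P.reshape(-1,3).T[:2].T) if 0 else np.einsum('ij,...j->...i',np.array([[np.cos(TH),np.sin(TH)],[-np.sin(TH),np.cos(TH)]]),P[...,:2]-C)
z=P[...,2]; k=(abs(L[...,0])<.09)&(abs(L[...,1])<.24)&(z>.096); q=L[k]; print("above deck, y<.08:",(q[:,1]<.08).sum())
k2=k&(L[...,1]>.08)&(z<.108); print("cover",cv2.minAreaRect((L[k2]*1e3).astype(np.float32)),np.median(z[k2]))
k3=(np.hypot(L[...,0],L[...,1])<.05); print("in mouth z pct",np.round(np.nanpercentile(z[k3],[5,50,90,95,99,100]),3))
E
```

```text
t 11.73 pos [0.4855 0.3837 0.2098] jaw 81.14 loc [-44.1 388.6] F [ 0.   0.7 -1.5] w 0.0165 j [ 0.54  0.41  0.13  1.29 -0.    0.69]
target [4.880e-01 3.835e-01 5.250e-02 8.100e+01] d [157.3   0.4   2.6] turn 0.1 rows 3.8
above deck, y<.08: 96
cover ((-3.2686843872070312, 160.54849243164062), (172.80284118652344, 158.09310913085938), 2.30318021774292) 0.10164024395344906
in mouth z pct [0.002 0.009 0.034 0.037 0.043 0.045]
```

View pics/t4.png

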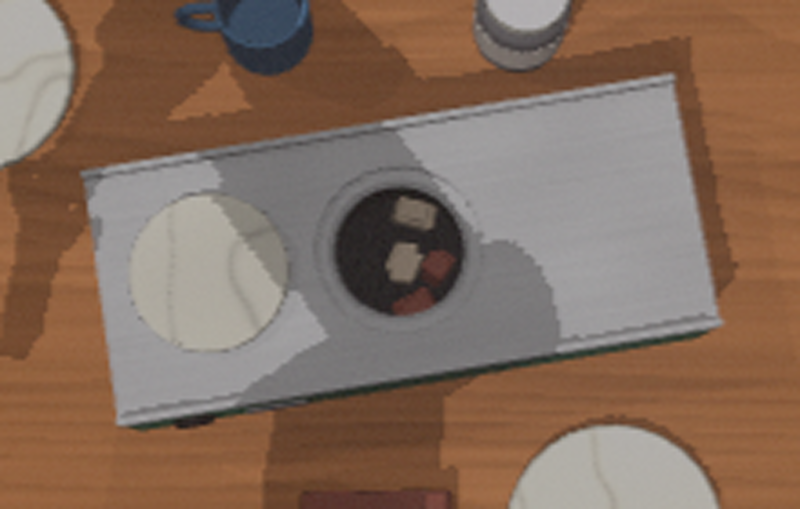

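All four chips lie in the barrel, at (414,212), (405,262), (438,264) and (412,303), with tops at most 45 mm high. The deck is clear and the cover hasn't moved. I'll set the scraper back on its spot.

Emit:
play_rows(
  steps=[
    {"dx": 35, "dy": 0, "dz": 2, "turn": 0},
    {"dx": 75, "dy": 0, "dz": 2, "turn": 0},
    {"dx": 110, "dy": 0, "dz": 2, "turn": 0},
    {"dx": 135, "dy": 0, "dz": 2, "turn": 0},
    {"dx": 147, "dy": 0, "dz": 2, "turn": 0},
    {"dx": 153, "dy": 0, "dz": 2, "turn": 0},
    {"dx": 156, "dy": 0, "dz": 2, "turn": 0},
    {"dx": 157, "dy": 0, "dz": 2, "turn": 0},
    {"dx": 157, "dy": 0, "dz": 2, "turn": 0},
    {"dx": 157, "dy": 0, "dz": 2, "turn": 0},
  ],
)

```text
t: 12.62
position: [0.4886, 0.3839, 0.0549]
eef_rot: [0.706, 0.056, 0.704, -0.055]
wrist_force: [0.2, -0.2, -1.0]
gripper_width: 0.0166
```

Emit:
play_rows(
  steps=[
    {"dx": 1, "dy": 0, "dz": 0, "turn": 0},
    {"dx": 2, "dy": 0, "dz": 0, "turn": 0},
    {"dx": 2, "dy": 0, "dz": 0, "turn": 0},
  ],
)

```text
t: 12.87
position: [0.4876, 0.3837, 0.0517]
eef_rot: [0.705, 0.055, 0.705, -0.055]
wrist_force: [0.6, -0.2, -1.0]
gripper_width: 0.0169
```

Emit:
play_rows(
  steps=[
    {"dx": 1, "dy": 0, "dz": 0, "turn": 0},
    {"dx": 1, "dy": 0, "dz": 0, "turn": 0},
    {"dx": 1, "dy": 0, "dz": 0, "turn": 0},
  ],
)

```text
t: 13.12
position: [0.4877, 0.3837, 0.0506]
eef_rot: [0.705, 0.055, 0.705, -0.055]
wrist_force: [0.9, 0.0, -0.1]
gripper_width: 0.0166
```

Emit:
play_rows(
  steps=[
    {"dx": 0, "dy": 0, "dz": 0, "turn": 0},
    {"dx": 0, "dy": 0, "dz": 0, "turn": 0},
    {"dx": 0, "dy": 0, "dz": 0, "turn": 0},
    {"dx": 0, "dy": 0, "dz": 0, "turn": 0},
    {"dx": 0, "dy": 0, "dz": 0, "turn": 0},
    {"dx": 0, "dy": 0, "dz": 0, "turn": 0},
    {"dx": 0, "dy": 0, "dz": 0, "turn": 0},
    {"dx": 0, "dy": 0, "dz": 0, "turn": 0},
    {"dx": -20, "dy": 0, "dz": 0, "turn": 0},
    {"dx": -60, "dy": 0, "dz": 0, "turn": 0},
    {"dx": -100, "dy": 0, "dz": 0, "turn": 0},
    {"dx": -130, "dy": 0, "dz": 0, "turn": 0},
    {"dx": -150, "dy": 0, "dz": 0, "turn": 0},
    {"dx": -150, "dy": 0, "dz": 0, "turn": 0},
    {"dx": -150, "dy": 0, "dz": 0, "turn": 0},
  ],
  claw=1,
)

```text
t: 14.37
position: [0.4883, 0.3841, 0.202]
eef_rot: [0.706, 0.056, 0.704, -0.054]
wrist_force: [-0.7, -0.5, 0.2]
gripper_width: 0.0857
```

```bash
python3 - <<'E'
from h import *
p,P=cloud("top"); g=P.reshape(-1,3); L=(g[:,:2]-C)@np.array([[np.cos(TH),-np.sin(TH)],[np.sin(TH),np.cos(TH)]]); z=g[:,2]
k=(abs(L[:,0])<.085)&(L[:,1]>.08)&(L[:,1]<.228)&(z>.0975)&(z<.107)
c,r=cv2.minEnclosingCircle((L[k]*1e3).astype(np.float32)); print("cover loc",k.sum(),c,r,(L[k].min(0)+L[k].max(0))/2)
go((*loc(c[0]/1e3,.24),.2,9.1),(*loc(c[0]/1e3,.24),.085,9.1))
E
```

```text
cover loc 1365 (-5.850228309631348, 157.51724243164062) 75.78652954101562 [-0.00562907  0.15473477]
t 14.42 pos [0.4875 0.3836 0.2002] jaw 81.09 loc [-42.2 388.1] F [ 0.1 -0.1 -1.8] w 0.0858 j [ 0.54  0.41  0.11  1.27 -0.    0.69]
target [0.5468 0.2431 0.2    9.1   ] d [   0.2 -129.6   80.3] turn 72.0 rows 3.7
target [0.5468 0.2431 0.085  9.1   ] d [ 115.2 -129.6   80.3] turn 72.0 rows 4.6
```

Emit:
play_rows(
  steps=[
    {"dx": 0, "dy": -30, "dz": 20, "turn": 7},
    {"dx": 0, "dy": -60, "dz": 40, "turn": 14},
    {"dx": 0, "dy": -90, "dz": 60, "turn": 21},
    {"dx": 0, "dy": -115, "dz": 75, "turn": 28},
    {"dx": 0, "dy": -128, "dz": 91, "turn": 35},
    {"dx": 0, "dy": -128, "dz": 91, "turn": 42},
    {"dx": 0, "dy": -128, "dz": 91, "turn": 49},
    {"dx": 0, "dy": -128, "dz": 91, "turn": 56},
    {"dx": 0, "dy": -128, "dz": 91, "turn": 63},
    {"dx": 0, "dy": -128, "dz": 91, "turn": 70},
    {"dx": 0, "dy": -128, "dz": 91, "turn": 72},
    {"dx": 0, "dy": -128, "dz": 91, "turn": 72},
    {"dx": 0, "dy": -128, "dz": 91, "turn": 72},
  ],
)

```text
t: 15.5
position: [0.5567, 0.2427, 0.1985]
eef_rot: [0.538, 0.457, 0.539, -0.459]
wrist_force: [0.4, -0.6, 0.6]
gripper_width: 0.0852
```

```bash
cat >> h.py <<'E'
def fitc(Q):
    "robust circle from edge of a point set (local mm)"
    from scipy.optimize import least_squares
    h=cv2.convexHull(Q.astype(np.float32))[:,0]
    f=least_squares(lambda a:np.hypot(h[:,0]-a[0],h[:,1]-a[1])-a[2],[*np.median(Q,0),65],loss="soft_l1",f_scale=1.5); return np.round(f.x,1)
def cover(name,save=None,zl=.0965):
    p,P=cloud(name,save); g=P.reshape(-1,3); L=(g[:,:2]-C)@np.array([[np.cos(TH),-np.sin(TH)],[np.sin(TH),np.cos(TH)]]); z=g[:,2]
    hsv=cv2.cvtColor(p,cv2.COLOR_RGB2HSV).reshape(-1,3)
    m=(abs(L[:,0])<.09)&(L[:,1]<.235)&(L[:,1]>-.1)&(z>zl)&(z<.108)
    m=cv2.morphologyEx(m.reshape(400,640).astype(np.uint8),cv2.MORPH_OPEN,np.ones((5,5)))
    n,lab,st,_=cv2.connectedComponentsWithStats(m); i=1+np.argmax(st[1:,4]); k=lab.ravel()==i
    Q=L[k]*1e3; A=np.c_[Q,np.ones(len(Q))]; s=np.linalg.lstsq(A,z[k]*1e3,rcond=None)[0]
    print(name,"cover n",k.sum(),"fit(loc mm)",fitc(Q),"median z",round(np.median(z[k]),4),"tilt deg",np.round(np.degrees(s[:2]),2)); return p,P
E
python3 - <<'E'
from h import *
cover("top"); p,P=cover("wrist","pics/w5.png")
g=P.reshape(-1,3); L=(g[:,:2]-C)@np.array([[np.cos(TH),-np.sin(TH)],[np.sin(TH),np.cos(TH)]]);z=g[:,2]
k=(abs(z-.09)<.004)&(abs(L[:,0])<.085)&(abs(L[:,1])<.2); print("deck z",np.median(z[k]))
k=(z<.07)&(np.hypot(*L.T)<.065)&(L[:,1]<-.02); 
go((*loc(.005,.24),.2,9.1),(*loc(.005,.24),.085,9.1))
E
```

```text
top cover n 1147 fit(loc mm) [  6.  155.1  63.7] median z 0.1018 tilt deg [-0.13 -0.16]
wrist cover n 12680 fit(loc mm) [  5.7 154.8  64.2] median z 0.1023 tilt deg [ 0.05 -0.24]
deck z 0.09034962428287002
t 15.6 pos [0.557  0.2429 0.1993] jaw 9.16 loc [  4.3 238.2] F [-0.2  0.6  0.3] w 0.0856 j [ 0.28  0.39  0.08  1.26 -0.    1.69]
target [0.5575 0.2448 0.2    9.1   ] d [-0.7  0.7 -1.8] turn 0.1 rows 0.0
target [0.5575 0.2448 0.085  9.1   ] d [114.3   1.   -1.8] turn 0.1 rows 2.7
```

View pics/w5.png

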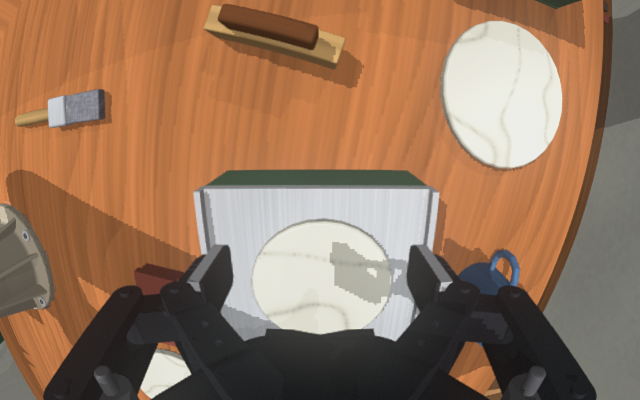

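The wrist view shows the open fingers at (210,275) and (430,275), straddling the cover centred near (322,272). Top and wrist agree on the cover at local (5.8, 155) mm with a flat top at 102 mm. The scraper stands back on the bench. I'll use the two open fingertips as a centring fork behind the rim and lower them in small steps.

Emit:
play_rows(
  steps=[
    {"dx": 30, "dy": 1, "dz": -2, "turn": 0},
    {"dx": 60, "dy": 1, "dz": -2, "turn": 0},
    {"dx": 85, "dy": 1, "dz": -2, "turn": 0},
    {"dx": 98, "dy": 1, "dz": -2, "turn": 0},
    {"dx": 104, "dy": 1, "dz": -2, "turn": 0},
    {"dx": 107, "dy": 1, "dz": -2, "turn": 0},
    {"dx": 109, "dy": 1, "dz": -2, "turn": 0},
    {"dx": 109, "dy": 1, "dz": -2, "turn": 0},
    {"dx": 109, "dy": 1, "dz": -2, "turn": 0},
  ],
)

```text
t: 16.35
position: [0.5591, 0.2454, 0.0926]
eef_rot: [0.539, 0.459, 0.538, -0.458]
wrist_force: [-0.4, -0.3, -0.3]
gripper_width: 0.0855
```

Emit:
play_rows(
  steps=[
    {"dx": 2, "dy": 0, "dz": 0, "turn": 0},
    {"dx": 4, "dy": 0, "dz": 0, "turn": 0},
    {"dx": 5, "dy": 0, "dz": 0, "turn": 0},
    {"dx": 5, "dy": 0, "dz": 0, "turn": 0},
  ],
)

```text
t: 16.68
position: [0.5581, 0.2451, 0.0863]
eef_rot: [0.538, 0.459, 0.538, -0.459]
wrist_force: [0.5, -0.5, -0.2]
gripper_width: 0.0856
```

Emit:
play_rows(
  steps=[
    {"dx": 1, "dy": 0, "dz": 0, "turn": 0},
    {"dx": 2, "dy": 0, "dz": 0, "turn": 0},
    {"dx": 2, "dy": 0, "dz": 0, "turn": 0},
  ],
)

```text
t: 16.93
position: [0.5581, 0.2451, 0.0841]
eef_rot: [0.538, 0.459, 0.538, -0.459]
wrist_force: [-0.6, -0.3, -0.7]
gripper_width: 0.0855
```

Emit:
play_rows(
  steps=[
    {"dx": 1, "dy": 0, "dz": 0, "turn": 0},
    {"dx": 2, "dy": 0, "dz": 0, "turn": 0},
    {"dx": 3, "dy": 0, "dz": 0, "turn": 0},
    {"dx": 3, "dy": 0, "dz": 0, "turn": 0},
  ],
)

```text
t: 17.27
position: [0.5581, 0.2451, 0.0811]
eef_rot: [0.538, 0.459, 0.538, -0.459]
wrist_force: [0.1, -0.4, 0.8]
gripper_width: 0.0853
```

```bash
python3 - <<'E'
from h import *
p,P=cover("top")
go((*loc(.0055,.21),.080,9.1),(*loc(.0,.08),.080,9.1),(*loc(.0,.059),.080,9.1))
E
```

```text
top cover n 1159 fit(loc mm) [  5.2 153.9  63.2] median z 0.1017 tilt deg [-0.11 -0.12]
t 17.32 pos [0.5581 0.2451 0.0812] jaw 9.09 loc [  5.7 240.2] F [-0.3  1.  -0.3] w 0.0857 j [ 0.28  0.46 -0.11  1.   -0.    1.69]
target [0.5627 0.2152 0.08   9.1   ] d [ 1.2 -0.2 30.2] turn -0.0 rows 0.7
target [0.5778 0.086  0.08   9.1   ] d [  1.2  -5.7 160.2] turn -0.0 rows 3.8
target [0.5812 0.0653 0.08   9.1   ] d [  1.2  -5.7 181.2] turn -0.0 rows 4.3
```

Emit:
play_rows(
  steps=[
    {"dx": 1, "dy": 0, "dz": 6, "turn": 0},
    {"dx": 1, "dy": 0, "dz": 12, "turn": 0},
    {"dx": 1, "dy": 0, "dz": 17, "turn": 0},
    {"dx": 1, "dy": 0, "dz": 21, "turn": 0},
    {"dx": 1, "dy": 0, "dz": 25, "turn": 0},
    {"dx": 1, "dy": 0, "dz": 29, "turn": 0},
    {"dx": 1, "dy": 0, "dz": 34, "turn": 0},
    {"dx": 1, "dy": 0, "dz": 40, "turn": 0},
    {"dx": 1, "dy": 0, "dz": 47, "turn": 0},
    {"dx": 1, "dy": -1, "dz": 54, "turn": 0},
    {"dx": 1, "dy": -1, "dz": 61, "turn": 0},
    {"dx": 1, "dy": -2, "dz": 68, "turn": 0},
    {"dx": 1, "dy": -2, "dz": 75, "turn": 0},
    {"dx": 1, "dy": -3, "dz": 82, "turn": 0},
    {"dx": 1, "dy": -4, "dz": 89, "turn": 0},
    {"dx": 1, "dy": -4, "dz": 96, "turn": 0},
    {"dx": 1, "dy": -5, "dz": 103, "turn": 0},
    {"dx": 1, "dy": -5, "dz": 110, "turn": 0},
    {"dx": 1, "dy": -6, "dz": 115, "turn": 0},
    {"dx": 1, "dy": -6, "dz": 115, "turn": 0},
  ],
)

```text
t: 18.98
position: [0.5707, 0.1291, 0.0804]
eef_rot: [0.538, 0.459, 0.537, -0.459]
wrist_force: [0.4, 0.9, -0.2]
gripper_width: 0.0855
```

```bash
python3 - <<'E'
from h import *
state(); p,P=cover("wrist","pics/w6.png"); cover("top")
E
```

```text
t 18.98 pos [0.5707 0.1291 0.0804] jaw 9.01 loc [ -0.2 123.7] F [ 0.4  0.9 -0.2] w 0.0855 j [ 0.09  0.42 -0.18  0.97 -0.    1.5 ]
wrist cover n 13119 fit(loc mm) [ -0.8 115.7  52.6] median z 0.1023 tilt deg [-0.02 -1.15]
top cover n 986 fit(loc mm) [-4.5 61.7 60.4] median z 0.1019 tilt deg [-0.25  0.25]
```

View pics/w6.png

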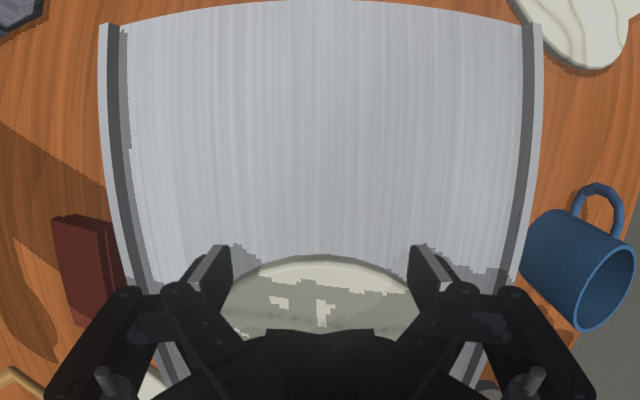

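The cover sits symmetrically in the fork: rim arc between (220,310) and (420,310), apex at (320,255). I'll keep pushing slowly towards the seat.

Emit:
play_rows(
  steps=[
    {"dx": 0, "dy": 0, "dz": 5, "turn": 0},
    {"dx": 0, "dy": 0, "dz": 10, "turn": 0},
    {"dx": 0, "dy": 0, "dz": 15, "turn": 0},
    {"dx": 0, "dy": 0, "dz": 20, "turn": 0},
    {"dx": 0, "dy": 0, "dz": 25, "turn": 0},
    {"dx": 0, "dy": 0, "dz": 30, "turn": 0},
    {"dx": 0, "dy": 0, "dz": 35, "turn": 0},
    {"dx": 0, "dy": 0, "dz": 39, "turn": 0},
    {"dx": 0, "dy": 0, "dz": 43, "turn": 0},
    {"dx": 0, "dy": 0, "dz": 47, "turn": 0},
    {"dx": 0, "dy": 0, "dz": 50, "turn": 0},
    {"dx": 0, "dy": 0, "dz": 53, "turn": 0},
    {"dx": 0, "dy": 0, "dz": 56, "turn": 0},
    {"dx": 0, "dy": 0, "dz": 57, "turn": 0},
    {"dx": 0, "dy": 0, "dz": 57, "turn": 0},
  ],
)

```text
t: 20.33
position: [0.579, 0.0736, 0.0797]
eef_rot: [0.538, 0.458, 0.538, -0.46]
wrist_force: [-0.6, 1.2, -0.9]
gripper_width: 0.0852
```

```bash
python3 - <<'E'
from h import *
state(); 
for n in("wrist","side","top"): cover(n,f"pics/{n}7.png",zl=.0925)
p,P=cloud("side"); cv2.imwrite("pics/s7.png",cv2.resize(p[120:300,180:420,::-1],(800,600)))
E
```

```text
t 20.33 pos [0.579  0.0736 0.0797] jaw 9.06 loc [-0.8 67.6] F [-0.6  1.2 -0.9] w 0.0852 j [-0.01  0.42 -0.19  0.97 -0.    1.4 ]
wrist cover n 13678 fit(loc mm) [-0.5 58.3 52.5] median z 0.1017 tilt deg [-0.47  0.4 ]
side cover n 1733 fit(loc mm) [-0.9  8.3 64.5] median z 0.0984 tilt deg [-0.51  4.04]
top cover n 823 fit(loc mm) [-3.2  0.  57.7] median z 0.0982 tilt deg [-0.5   3.41]
```

View pics/s7.png

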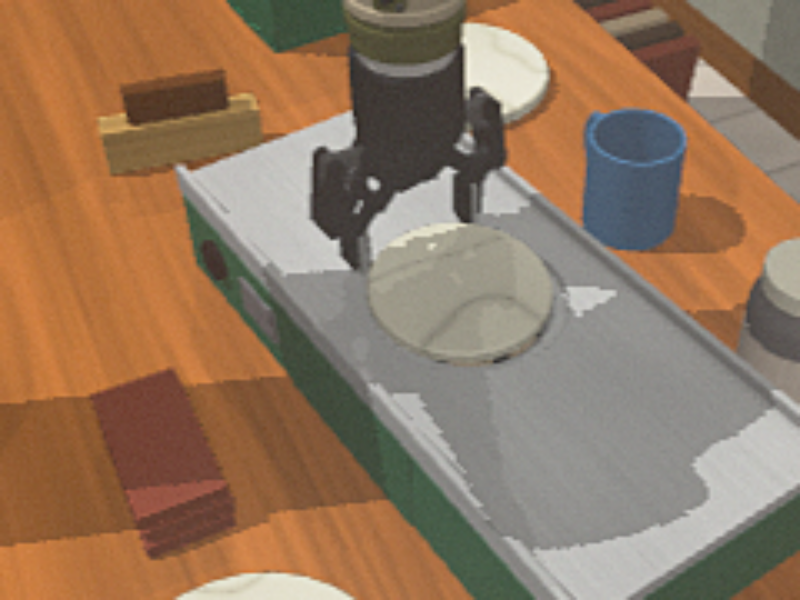

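The cover's leading edge has dipped into the recess; it tilts about 4° and is about 8 mm short. I'll push on.

Emit:
play_rows(
  steps=[
    {"dx": 0, "dy": 0, "dz": 2, "turn": 0},
    {"dx": 0, "dy": 0, "dz": 4, "turn": 0},
    {"dx": 0, "dy": 0, "dz": 5, "turn": 0},
    {"dx": 0, "dy": 0, "dz": 6, "turn": 0},
    {"dx": 0, "dy": 0, "dz": 7, "turn": 0},
    {"dx": 0, "dy": 0, "dz": 8, "turn": 0},
    {"dx": 0, "dy": 0, "dz": 8, "turn": 0},
    {"dx": 0, "dy": 0, "dz": 8, "turn": 0},
  ],
)

```text
t: 21.2
position: [0.5812, 0.0661, 0.0806]
eef_rot: [0.538, 0.459, 0.538, -0.459]
wrist_force: [0.3, -0.5, -0.1]
gripper_width: 0.0851
```

```bash
python3 - <<'E'
from h import *
state(); 
for n in("side","top"): cover(n,None,zl=.0925)
E
```

```text
t 21.2 pos [0.5812 0.0661 0.0806] jaw 9.07 loc [ 0.2 59.8] F [ 0.3 -0.5 -0.1] w 0.0851 j [-0.02  0.42 -0.18  0.97 -0.    1.39]
side cover n 1668 fit(loc mm) [ 0.7  0.9 64.2] median z 0.0959 tilt deg [-0.02  0.2 ]
top cover n 70 fit(loc mm) [-26.5 -21.8  16.6] median z 0.0956 tilt deg [-1.66  1.06]
```

The cover has dropped in: top at 95.9 mm (96 expected) and level within 0.2°. I'll back the fingers off, rise and check.

Emit:
play_rows(
  steps=[
    {"dx": 0, "dy": 0, "dz": -6, "turn": 0},
    {"dx": 0, "dy": 0, "dz": -16, "turn": 0},
    {"dx": 0, "dy": 0, "dz": -28, "turn": 0},
    {"dx": 0, "dy": 0, "dz": -40, "turn": 0},
    {"dx": -20, "dy": 0, "dz": -50, "turn": 0},
    {"dx": -55, "dy": 0, "dz": -70, "turn": 0},
    {"dx": -95, "dy": 0, "dz": -90, "turn": 0},
    {"dx": -130, "dy": 0, "dz": -120, "turn": 0},
    {"dx": -150, "dy": 0, "dz": -150, "turn": 0},
    {"dx": -160, "dy": 0, "dz": -185, "turn": 0},
    {"dx": -160, "dy": 0, "dz": -220, "turn": 0},
    {"dx": -160, "dy": 0, "dz": -240, "turn": 0},
    {"dx": -160, "dy": 0, "dz": -240, "turn": 0},
    {"dx": -160, "dy": 0, "dz": -240, "turn": 0},
  ],
)

```text
t: 22.47
position: [0.5416, 0.3056, 0.2401]
eef_rot: [0.539, 0.458, 0.539, -0.458]
wrist_force: [-0.1, -0.1, 0.3]
gripper_width: 0.0852
```

```bash
python3 - <<'E'
from h import *
state(); 
for n in("side","top"): cover(n,f"pics/{n}8.png",zl=.0935)
E
```

```text
t 22.47 pos [0.5416 0.3056 0.2401] jaw 9.31 loc [ -1.  302.6] F [-0.1 -0.1  0.3] w 0.0852 j [ 0.38  0.41  0.2   1.37 -0.    1.79]
side cover n 1617 fit(loc mm) [ 0.9  0.8 63.8] median z 0.0959 tilt deg [-0.01  0.08]Traceback (most recent call last):
  File "<stdin>", line 3, in <module>
  File "h.py", line 40, in cover
    n,lab,st,_=cv2.connectedComponentsWithStats(m); i=1+np.argmax(st[1:,4]); k=lab.ravel()==i
                                                        ~~~~~~~~~^^^^^^^^^^
    return _wrapfunc(a, 'argmax', axis=axis, out=out, **kwds)
    return bound(*args, **kwds)
ValueError: attempt to get argmax of an empty sequence
```

View pics/top8.png

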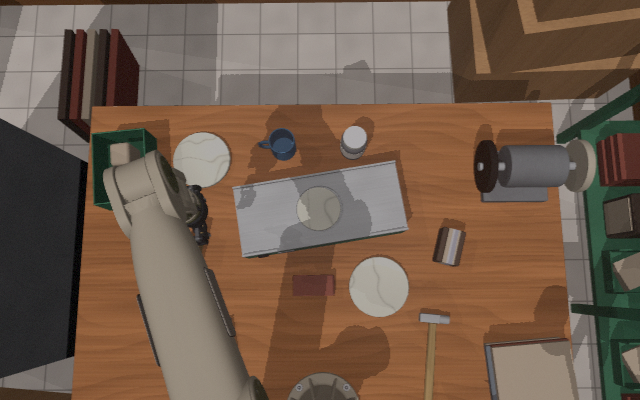

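The side view says the cover is home, and the top picture shows it over the mouth at (318,208) with bystanders unmoved. But the top camera's depth test found nothing above 93.5 mm, so I'll check that before handing in.

```bash
python3 - <<'E'
from h import *
for n in("top","side"):
    p,P=cloud(n); g=P.reshape(-1,3); L=(g[:,:2]-C)@np.array([[np.cos(TH),-np.sin(TH)],[np.sin(TH),np.cos(TH)]])*1e3; z=g[:,2]*1e3
    r=np.hypot(*L.T); k=r<58; A=np.c_[L[k],np.ones(k.sum())]; ok=np.isfinite(z[k])
    s=np.linalg.lstsq(A[ok],z[k][ok],rcond=None)[0]
    print(n,"cover n",k.sum(),"nan px",int(np.isnan(z[190:230] if 0 else P[195:222,305:332,2]).sum()),"z pct",np.round(np.percentile(z[k][ok],[5,50,95]),1),"tilt",np.round(np.degrees(s[:2]),2))
    for a,b in((-200,-90),(90,200)):
        k=(abs(L[:,0])<80)&(L[:,1]>a)&(L[:,1]<b)&(z<98)&(z>80); print("  deck",a,b,np.round(np.percentile(z[k],[5,50,95]),1))
    if n=="top":
        g8=cv2.cvtColor(p,cv2.COLOR_RGB2HSV)
        print(P[208,300:338:3,2].round(4))
E
```

```text
top cover n 1197 nan px 4 z pct [ 91.4  95.9 100.5] tilt [-0.05 -0.38]
  deck -200 -90 [85.1 89.9 94.6]
  deck 90 200 [85.2 89.7 94.4]
[0.0944 0.1038 0.0976 0.0954 0.0935 0.0963 0.0933 0.0968 0.1009 0.0969
 0.0985 0.0925 0.0933]
side cover n 1350 nan px 4 z pct [94.3 95.9 97.6] tilt [-0.09  0.09]
  deck -200 -90 [88.1 89.7 91.3]
  deck 90 200 [88.3 90.1 91.8]
```

The miss came from my filter: the top camera's depth noise is about ±3–5 mm. Both cameras put the cover at 95.9 mm median, 6 mm above the deck and level. I'm handing in.

```bash
python3 -c "
from h import *
state(); print(robot.sign_off())"
```

```text
t 22.67 pos [0.5428 0.3026 0.2402] jaw 9.03 loc [ -0.3 299.4] F [-0.  -0.3 -0.1] w 0.0858 j [ 0.38  0.41  0.2   1.37 -0.    1.79]
the job is handed in; nothing more can be done
None
```

The tumbler is loaded and covered, and the job was handed in at 22.7 s.

- **Chips:** I swept all four offcuts into the mouth with the scraper block alone. A top view afterwards showed all four in the barrel, with their tops no higher than 45 mm.
- **Scraper:** I set it back on its original spot on the bench, well clear of the cover. It was last seen there in the side view during the final push, because the arm hid it in the last top view.
- **Cover:** I slid it along the deck with the two open fingertips until it dropped into its seat. Both cameras put its top at 95.9 mm, about 6 mm above the deck. Tilt is about 0.1° from the side camera and 0.4° from the noisier top camera. The side camera puts it within about 1 mm of the seat centre.
- **Rest of the bench:** No bystander looked moved in the last top view, the arm stood clear, and the wrist forces I read stayed under about 3 N.

One check failed at first: the top camera's cover finder found nothing. Its depth readings scatter by about ±5 mm, and my filter threw the cover away. The raw readings matched the side camera.

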